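# Seat the tube carousel on the cytometer's loader

### The arm

A 6-joint arm with a two-finger parallel gripper is mounted at the origin on the work surface. World frame = base frame: x ahead of the robot, y to its left, z up, the work surface at z = 0. Lengths are in mm, angles in rad, forces in N, time in s.
With the tool pointing down it reaches from about 275 to 750 mm from the base axis. Payload 10.2 kg.
Tool frame: the origin (TCP) lies midway between the tips of the shut fingers; the grasp point (between the pads) lies 19 mm behind it; z points along the fingers, y is the line along which they close (so a half turn about z gives the same grasp; the last joint's range is limited). The gripper opens to 85 mm and grips with 20 to 120 N. Pads are 22 mm wide; open, the fingers measure 114 mm over their backs; the gripper's body (76 mm by 85 mm) begins 54 mm behind the grasp point. The pads swing forward as they close: fully open they stand 13 mm farther back than shut.
Start: joints at [-1.483, 0.313, 1.498, -0, 1.331, -0.223], TCP at [160.543, -499.857, 191.494] pointing down, gripper open.
Joint ranges: [-2.94, 2.94], [-0.97, 2.17], [0.19, 2.56], [-1.23, 4.37], [0.02, 3.11], [-2.88, 2.88]. Speed limits (rad/s): [2.39, 2.39, 3.01, 3.14, 3.14, 3.14].

### API

Orientations are given as a unit quaternion [w, x, y, z].
In Python, from rig import ctrl gives the robot as it stands.
- The arm moves only by the tool arm_command, never from a script. Its argument "increments" is a list of rows, each an object with "dr": the turn, a rotation vector about the tool's x, y, z in units of pi/4 rad (1.0 is pi/4 rad), a list of three; "offset": the shift along the tool's x, y, z in units of 120 mm (1.0 is 120 mm), a list of three; "hand": the opening, from -1 (shut) to 1 (fully open). A call has 1 to 8 rows; each row shifts and turns the commanded pose from where the row before left it, along the tool's axes as they then stand; what a row does not reach is not made up. A row lasts 1/10 s, in which the tool goes at most 50 mm and 8.59 degrees, less where a joint would pass 70% of its speed; a pose out of reach is approached as far as the arm can. A call with a number of a shift or a turn outside -1 to 1 is refused whole. A call with a gripper value outside its range is refused whole. The fingers move at their own pace and stop on an object; "grip_force" is the grip in N (left out, the last holds). Time passes only in rows, so rows that do not move let the fingers close. It gives the time, the measured TCP pose, the force, the opening and the grip force at its end, in the units of the state.
- ctrl.sense(): the state, without advancing time (a new reading comes with each control period).
- ctrl.capture(name): name is "scene" or "top" or "wrist"; returns the picture (384x512x3 uint8, red, green, blue); there is no depth.
- ctrl.camera_info(name): a dict with "K" (3x3 intrinsics, pixels), "R" (3x3) and "t" (3): a world point X has camera coordinates R X + t. Camera axes: x right, y down, z forward; pixel columns grow to the right and rows downward; lengths in mm; the calibration is good to about 2 mm. The wrist camera is an equidistant fisheye: a pixel r from the principal point sees the ray r / f radians off the axis. A picture is of the moment at which its call begins: read the wrist's pose just before it. camera_info takes no time and is no camera call; for the wrist camera it gives the pose at the moment of the call.
- ctrl.finish_job(): hands the job in; it is judged then, once.
The state is a dict: "time_s": time; "joints": joint angles; "dq": joint speeds; "tau": joint torques, N m; "eef_pos": TCP position; "ee_rot": TCP orientation; "force": force on the tool from outside, world axes, zero at the start; "wrist_torque": the same for the moment, N m; "grip_width": opening from 0.0 (shut) to 1.0 (fully open); "grip_force": force on a finger pad.
Only numpy, scipy, OpenCV 4.12 (cv2) and the standard library are available. Lean on these libraries where they do the work, as an engineer would, in place of code of your own. Each camera call takes 0.05 s, during which the arm holds its last target. There are 200 camera calls.

### The job

Pick up the loaded tube carousel by its grip bar, keep it upright, and seat it fully home on the loader: down over the spindle, then turned until the loader's four drive pins drop into the notches under its foot, and let go of it. The pins stand at whatever angle the drive last stopped at, so feel for them gently by turning, without forcing or slamming it, and leave the other things on the bench where they are.

Things in the scene. Friction and masses are not known exactly. Their poses are not given: they have to be found in the camera images.
- carousel: Loose black tube carousel, about 0.5 kg, 119 mm tall: notched foot at z 0-14 (within 61 mm of the axis), post, round deck of diameter 156 mm at z 46-50 with clear capped tubes (tops at z 74, on a circle of radius 63), and a grip bar on top. Origin: centre of the foot's underside; z up, x along the grip bar.
- grip (a point): Centre of the carousel's grip bar, on its axis, 101 mm above its underside. The bar is 52 mm long (x), 14 mm thick (y) and 36 mm tall (z 83 to 119 of the carousel). Axes as the carousel's.
- foot (a point): Centre of the foot's underside (the carousel's origin and axes). Here the bore, 25 mm in diameter and 46 mm deep, opens downward. Four notches in the foot, 11 mm wide and 14 mm deep, run outward along +x, -x, +y and -y from 20 mm off the axis to the rim, so the carousel fits the pins at every quarter turn.
- loader: Fixed low white loader unit, 200 x 200 mm, 60 mm tall, with a round dark drive plate (diameter 124 mm) in the middle of its top. Origin: centre of its underside on the bench; z up, front to -x. A ridge along its far (+x) side (x 78 to 98) is 88 mm high.
- seat (a point): Point on the spindle's axis at the drive plate's top face, 70 mm above the bench, axes as the loader's. The steel spindle, diameter 21 mm with a tapered tip, rises 35 mm above it. Fully home, the carousel's underside centre is at this point, at any of its quarter turns; resting on the pin tops it stands 10 mm higher.
- spindle_tip (a point): Top of the spindle, 35 mm above the drive plate. Around it the plate carries four pins, 8 mm in diameter, 10 mm high, tips tapered, 90 degrees apart on a circle of radius 45 mm. Their angle is not measured, differs each time and is unrelated to the loader's yaw. The drive is braked (it slips at about 0.45 N m).
- spare_rotor: Bystander: flat black rotor, diameter 110 mm, 45 mm tall with a round knob, no tubes. Origin: centre of its underside.
- jar: Bystander: white jar, diameter 44 mm, 60 mm tall. Origin: centre of its underside.
- tube_rack: Bystander: blue tube rack, 200 x 70 mm, 60 mm tall, tubes up to 76 mm. Origin: centre of its underside.
- reagent: Bystander: white bottle, diameter 60 mm, 130 mm tall. Origin: centre of its underside.
- tip_box: Bystander: clear open divided box, 120 x 85 x 50 mm. Origin: centre of its underside.
- pen_cup: Bystander: grey cup, diameter 72 mm, 90 mm tall. Origin: centre of its underside.
Mind the look-alikes: they are no part of the job. Leave any turquoise look-alike of the carousel alone.

How it is judged (in metres and radians):
At the end, for the whole second after the job is handed in: The carousel is at rest and released, upright within 0.04 rad, on the loader's spindle (within 4 mm of its axis) and fully home: its underside within 3 mm of the drive plate, so all four pins are in notches (horizontal distance between carousel and seat below 0.004 m and z of carousel in the frame of seat between -0.003 and 0.003 m and angle between carousel's own z axis and vertical below 0.04 rad and linear speed of carousel below 0.01 m/s and angular speed of carousel below 0.05 rad/s); the robot touches nothing.
It fails at once if the carousel is tipped by more than 0.45 rad (angle between carousel's own z axis and vertical above 0.45 rad).
It fails at once if the carousel is forced down on the pins (over 150 N while it stands on them) (contact force between carousel and loader above 150 N and z of carousel in the frame of seat above 0.007 m).
It fails at once if the carousel is dropped or slammed onto the loader (faster than 0.65 m/s within 60 mm of home) (linear speed of carousel above 0.65 m/s and distance between carousel and seat below 0.06 m).
It fails at once if a bystander is moved by more than 25 mm (distance of any of spare_rotor, jar, tube_rack, reagent, tip_box, pen_cup from where it was at the start of the episode above 0.025 m).
It also fails if it takes over 64 s, if anything falls off the work surface, if the arm or the gripper's body presses on something with over 40 N, if the wrist force passes 120 N, or if a joint passes its speed limit or range.

## Working session

There is one attempt and no reset: what is moved stays moved. The work goes in short steps, Python scripts to look and compute and a tool call to move; the robot and the scene stay as the last step left them, time stands still between calls to the robot, and variables do not carry over. Pictures are saved under pics/ and viewed, at most 10 in all, crops included, and the job is handed in when it is done.

Besides the shell and the picture viewer there is one more tool, called after "Request:" as a command line: name --argument value ..., lists and objects as JSON in quotes. arm_command: Moves the arm, as the interface text tells. Shifts and turns lie within -1 to 1; 1 stands for 120 mm of shift or pi/4 rad of turn. Its arguments: {"type":"object","properties":{"increments":{"type":"array"},"grip_force":{"type":"number"}},"required":["increments"]}

```bash
mkdir -p pics; ls
python3 - <<'E'
from rig import ctrl
import cv2,numpy as np
for n in("scene","top"):
    i=ctrl.camera_info(n);print(n,np.round(i["K"],1).tolist(),np.round(i["R"],4).tolist(),np.round(i["t"],1).tolist())
    cv2.imwrite(f"pics/{n}0.png",cv2.resize(ctrl.capture(n)[...,::-1],(800,600),interpolation=cv2.INTER_CUBIC))
s=ctrl.sense();print(s)
E
```

```text
pics
scene [[366.0, 0.0, 252.4], [0.0, 366.0, 196.8], [0.0, 0.0, 1.0]] [[-0.4861, 0.8737, -0.0183], [0.6754, 0.3623, -0.6423], [-0.5546, -0.3246, -0.7662]] [259.7, -318.3, 1407.8]
top [[481.8, 0.0, 249.6], [0.0, 481.8, 187.6], [0.0, 0.0, 1.0]] [[-0.0095, -0.9998, 0.0153], [-0.9932, 0.0077, -0.1161], [0.116, -0.0163, -0.9931]] [-11.7, 541.4, 1594.0]
{'time_s': 0.1, 'joints': array([-1.48343404e+00,  3.13413276e-01,  1.49833289e+00, -2.40840488e-05,
        1.33098090e+00, -2.23424820e-01]), 'dq': array([-0.0016021 , -0.00120925, -0.00216146, -0.00032754, -0.00088265,
       -0.0007773 ]), 'tau': array([ 3.69972709e-03, -4.12897038e+01, -2.60137957e+01, -7.98929204e-05,
        3.05663190e-03, -1.05768844e-06]), 'eef_pos': array([ 160.49532709, -499.5937795 ,  190.99310593]), 'ee_rot': array([-5.66688672e-04,  9.87950095e-01,  1.54771729e-01,  2.68892389e-05]), 'force': array([ 0.42647813, -0.1065413 ,  0.23050319]), 'wrist_torque': array([-0.04944076,  0.00487657, -0.02986582]), 'grip_force': 0.0, 'grip_width': 1.0047933546599064}
```

View pics/scene0.png

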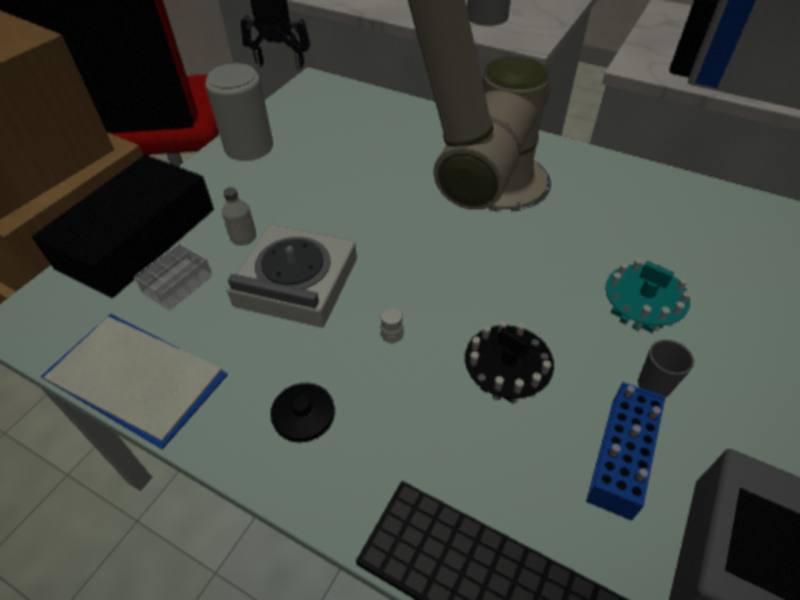

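View pics/top0.png

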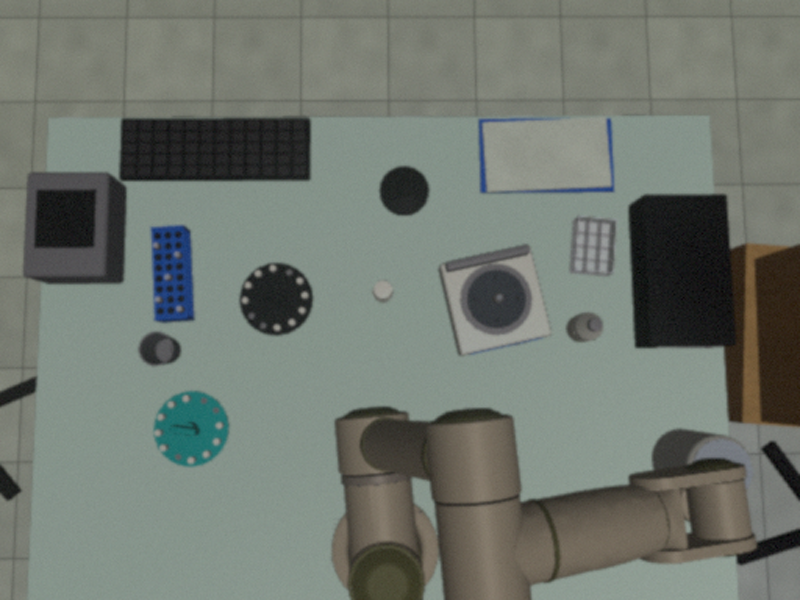

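Top view (800x600 pixels): the candidates are the black tube carousel at (276,299), the turquoise look-alike at (190,428) and the flat spare rotor at (404,190), which has no tubes. I choose the black one with tubes. The loader is at (497,299), with its ridge on the far side. Next I check both in one close crop.

Run:
```python
from rig import ctrl
import cv2,numpy as np
im={n:np.mean([ctrl.capture(n).astype(float) for _ in range(4)],0) for n in("scene","top")}
np.savez("pics/im.npz",**im)
def crop(n,u,v):
    c=im[n][v-30:v+30,u-40:u+40,::-1]
    c=255*(np.clip(c/c.max(),0,1))**.5
    return cv2.resize(c.astype(np.uint8),(400,300),interpolation=cv2.INTER_CUBIC)
m=np.vstack([np.hstack([crop("top",177,191),crop("top",318,191)]),np.hstack([crop("scene",326,230),crop("scene",187,172)])])
cv2.imwrite("pics/crop1.png",m)
```

```text
(no output)
```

View pics/crop1.png

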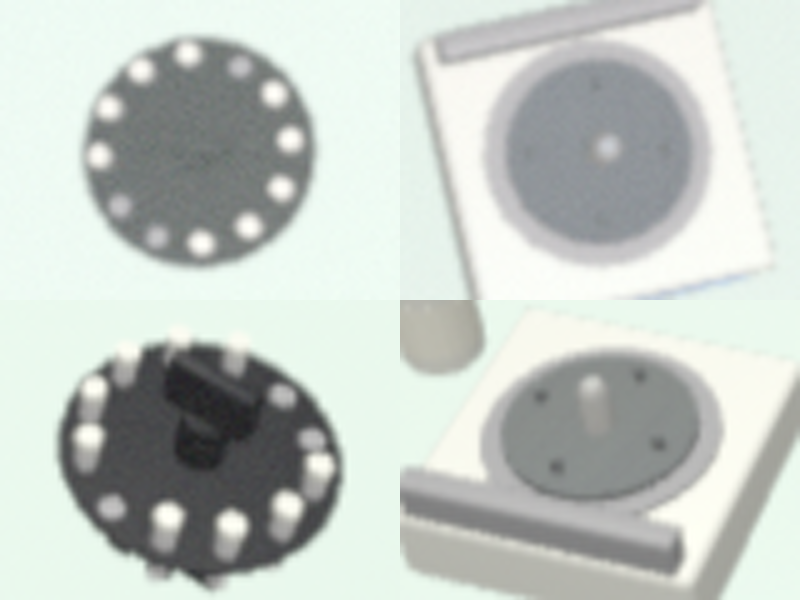

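The crop shows the black carousel with white-capped tubes, and its bar from (180,357) to (260,397) in the scene crop, so the choice is right. The loader pins are at scene crop (541,397), (640,376), (659,444) and (558,467), with the spindle tip at (592,380).

```bash
cat > h.py <<'E'
import numpy as np
from rig import ctrl
def ray(n,uv):
    i=ctrl.camera_info(n);K=np.array(i["K"]);R=np.array(i["R"]);t=np.array(i["t"])
    p=np.linalg.inv(K)@np.array([uv[0],uv[1],1.])
    if n=="wrist":
        r=np.hypot(p[0],p[1]);p=np.array([p[0]/r*np.sin(r),p[1]/r*np.sin(r),np.cos(r)]) if r>1e-9 else np.array([0,0,1.])
    return -R.T@t,R.T@p
def at(n,uv,z):
    c,d=ray(n,uv);return (c+d*(z-c[2])/d[2])[:2]
def circ(P,r):
    from scipy.optimize import least_squares
    P=np.array(P);s=least_squares(lambda q:np.hypot(*(P-q[:2]).T)-r,P.mean(0));return s.x,s.fun
E
python3 - <<'E'
from h import *
C={"tc":(177,191,0,0),"tl":(318,191,400,0),"sc":(326,230,0,300),"sl":(187,172,400,300)}
def f(k,x,y,z):
    u,v,ox,oy=C[k];return at("top" if k[0]=="t" else "scene",(u-40+(x-ox+.5)/5-.5,v-30+(y-oy+.5)/5-.5),z)
np.set_printoptions(precision=1,suppress=True)
print(circ([f("tc",*p,74) for p in[(188,54),(141,70),(110,107),(99,156),(202,243),(249,227),(281,188),(290,140),(273,93)]],63))
print(circ([f("sc",*p,74) for p in[(93,389),(89,436),(126,352),(168,517),(231,524),(286,505),(319,465),(180,335)]],63))
print("deck",circ([f("tc",*p,50) for p in[(83,152),(315,152),(199,37),(199,267)]],78))
a,b=f("sc",180,356,119),f("sc",262,397,119);print("bar",a,b,np.linalg.norm(b-a),np.arctan2(*(b-a)[::-1]))
for k,P,tip in(("tl",[(596,84),(528,153),(666,150),(602,220)],(608,147)),("sl",[(541,397),(640,376),(659,444),(558,467)],(592,380))):
    W=[f(k,*p,80) for p in P];c,r=circ(W,45);print(k,"pins",c,r,"tip",f(k,*tip,104));print([np.arctan2(*(w-c)[::-1])%(np.pi/2) for w in W])
print("plate",circ([f("tl",*p,70) for p in[(505,150),(692,150),(598,58),(598,244)]],62))
a,b=f("tl",440,57,88),f("tl",697,5,88);print("ridge",a,b,np.arctan2(*(b-a)[::-1]))
for n,p in(("jar",(382,290)),("rack",(172,273)),("cup",(160,348)),("reag",(585,327))):print(n,at("top",np.array(p)*.64,60))
i=ctrl.camera_info("wrist");print(i)
E
```

```text
(array([529.3, 227.1]), array([-0.3,  0.1, -0.9, -0.5, -0.6,  0.1, -0.5, -0.4, -0.4]))
(array([530.8, 227.3]), array([-0.3, -0.3, -0.4,  0.3, -0.5, -0.8, -0.3, -0.6]))
deck (array([530. , 227.4]), array([-1. , -1. , -1.1, -1.1]))
bar [528.1 206.2] [533.  253.2] 47.248255124856996 1.4665870900194455
tl pins [ 522.8 -236.4] [-0.1  0.4  0.4 -0.1] tip [ 523.2 -239.8]
[np.float64(1.5603125591344307), np.float64(0.009243408589521218), np.float64(0.018693396987862654), np.float64(0.04658373016561068)]
sl pins [ 530.3 -233.1] [-0.8 -0.8 -0.8 -0.8] tip [ 521.9 -239.9]
[np.float64(0.010852164482499482), np.float64(0.006155074691722717), np.float64(0.012336330809751272), np.float64(0.02907394625162864)]
plate (array([ 524.6, -239. ]), array([-0.2, -0.2, -0.3, -0.3]))
ridge [ 585.1 -133.7] [ 618.4 -303.5] -1.3770081519671888
jar [544.7   1. ]
rack [584.4 445.6]
cup [426.  466.8]
reag [ 462.4 -428.4]
{'K': array([[297.3,   0. , 257.9],
       [  0. , 297.3, 193.2],
       [  0. ,   0. ,   1. ]]), 'R': array([[ 0.3, -1. , -0. ],
       [-0.9, -0.3,  0.3],
       [-0.3, -0.1, -0.9]]), 't': array([-525.1,  -41.3,  380.4])}
```

Request:
arm_command --increments '[{"offset": [0.26,-0.26,-0.06],"dr": [0,0,0],"hand": 1},{"offset": [0.26,-0.26,-0.06],"dr": [0,0,0],"hand": 1},{"offset": [0.26,-0.26,-0.06],"dr": [0,0,0],"hand": 1},{"offset": [0.26,-0.26,-0.06],"dr": [0,0,0],"hand": 1},{"offset": [0.26,-0.26,-0.06],"dr": [0,0,0],"hand": 1},{"offset": [0.26,-0.26,-0.06],"dr": [0,0,0],"hand": 1},{"offset": [0.26,-0.26,-0.06],"dr": [0,0,0],"hand": 1},{"offset": [0.26,-0.26,-0.06],"dr": [0,0,0],"hand": 1}]'

```text
time_s: 1.3
eef_pos: [322.3, -184.2, 249.6]
ee_rot: [0.0, 0.988, 0.155, 0.0]
force: [0.3, 0.2, 0.2]
grip_width: 1.0
grip_force: 0.0
```

Request:
arm_command --increments '[{"offset": [0.26,-0.26,0],"dr": [0,0,0],"hand": 1},{"offset": [0.26,-0.26,0],"dr": [0,0,0],"hand": 1},{"offset": [0.26,-0.26,0],"dr": [0,0,0],"hand": 1},{"offset": [0.26,-0.26,0],"dr": [0,0,0],"hand": 1},{"offset": [0.26,-0.26,0],"dr": [0,0,0],"hand": 1},{"offset": [0.26,-0.26,0],"dr": [0,0,0],"hand": 1},{"offset": [0.26,-0.26,0],"dr": [0,0,0],"hand": 1},{"offset": [0.26,-0.26,0],"dr": [0,0,0],"hand": 1}]'

```text
time_s: 2.1
eef_pos: [483.7, 130.0, 249.2]
ee_rot: [0.0, 0.988, 0.155, 0.0]
force: [1.4, -1.4, 0.7]
grip_width: 0.996
grip_force: 0.0
```

Request:
arm_command --increments '[{"offset": [0,0,0],"dr": [0,0,-0.184],"hand": 1},{"offset": [0,0,0],"dr": [0,0,-0.184],"hand": 1},{"offset": [0,0,0],"dr": [0,0,-0.184],"hand": 1},{"offset": [0,0,0],"dr": [0,0,-0.184],"hand": 1},{"offset": [0,0,0],"dr": [0,0,-0.184],"hand": 1},{"offset": [0,0,0],"dr": [0,0,-0.184],"hand": 1},{"offset": [0,0,0],"dr": [0,0,-0.184],"hand": 1},{"offset": [0,0,0],"dr": [0,0,-0.184],"hand": 1}]'

```text
time_s: 2.9
eef_pos: [483.1, 128.1, 249.1]
ee_rot: [0.0, 0.741, 0.672, 0.0]
force: [0.2, 0.2, -0.3]
grip_width: 0.997
grip_force: 0.0
```

```bash
cat >> h.py <<'E'
def pose():
    from scipy.spatial.transform import Rotation as Ro
    s=ctrl.sense();q=s["ee_rot"];R=Ro.from_quat([q[1],q[2],q[3],q[0]]).as_matrix()
    return s,np.array(s["eef_pos"]),R,np.arctan2(R[1,0],R[0,0])
def show():
    s,p,R,th=pose();print("t",round(s["time_s"],2),"p",p.round(1),"th",round(th,4),"tilt",R[:,2].round(4),"F",s["force"].round(1),"T",s["wrist_torque"].round(2),"w",round(s["grip_width"],3),"gf",round(s["grip_force"],1),"j",s["joints"].round(2))
def to(x,y,z):
    s,p,R,th=pose();print("offset units",(R.T@(np.array([x,y,z])-p)/120).round(3))
E
python3 - <<'E'
from h import *
import cv2
show();to(530,227,215)
im=ctrl.capture("wrist");c=255*(im/255.)**.6
cv2.imwrite("pics/w1.png",cv2.resize(c[...,::-1].astype(np.uint8),(800,600),interpolation=cv2.INTER_CUBIC))
E
```

```text
t 2.9 p [483.1 128.1 249.1] th 1.4729 tilt [ 0. -0. -1.] F [ 0.2  0.2 -0.3] T [-0.02 -0.09 -0.02] w 0.997 gf 0.0 j [ 0.02  0.22  1.47 -0.    1.45  0.12]
offset units [0.859 0.308 0.284]
```

View pics/w1.png

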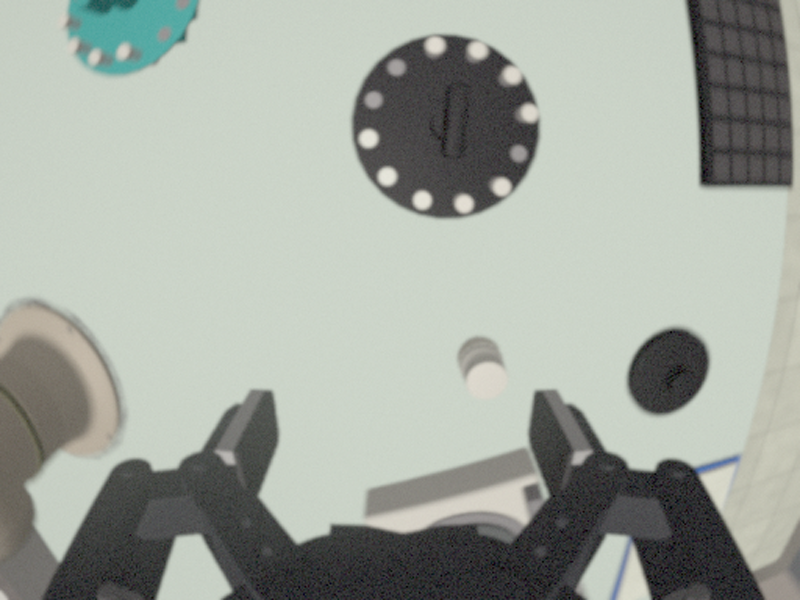

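The wrist view shows the carousel at (445,127) with its bar from about (459,84) to (453,157). The jar is at (485,375) and the loader lies below it. I take a contrast crop of the bar for the yaw.

Run:
```python
from h import *
import cv2
im=np.mean([ctrl.capture("wrist").astype(float) for _ in range(6)],0)
c=im[46:110,250:330,::-1];c=np.clip((c-15)*5,0,255)
cv2.imwrite("pics/w2.png",cv2.resize(c.astype(np.uint8),(800,640),interpolation=cv2.INTER_CUBIC)[:600])
W=[(435,45),(478,50),(512,75),(529,113),(501,187),(464,204),(422,200),(387,177),(368,139)]
print(circ([at("wrist",((x+.5)*.64-.5,(y+.5)*.64-.5),74) for x,y in W],63))
```

```text
(array([529.49889363, 227.26141672]), array([-0.30396414, -0.16922414, -0.20878941, -0.35921351, -0.1871656 ,
        0.03907217, -0.3787512 , -0.1919271 , -0.36860432]))
```

View pics/w2.png

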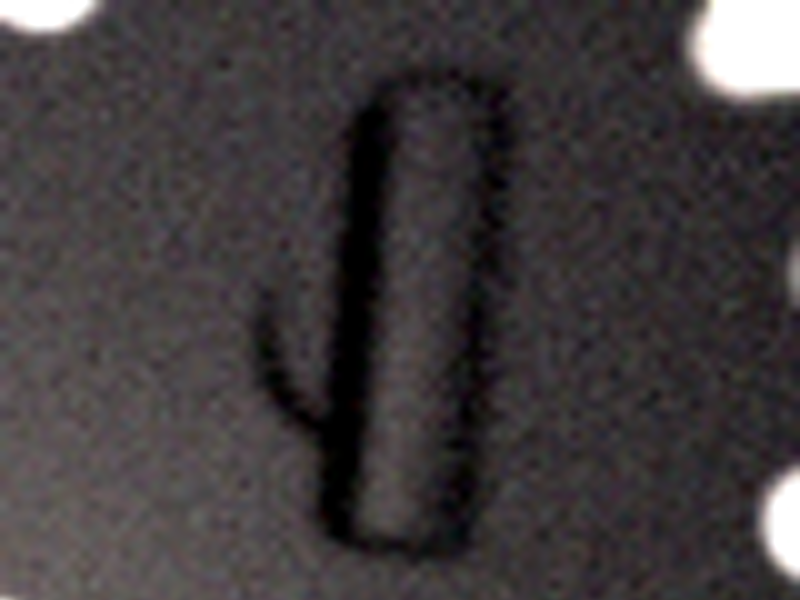

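The enhanced crop shows the bar's top face with its left edge from (390,110) to (357,510) and its right edge from (483,110) to (450,520).

Run:
```python
from h import *
g=lambda x,y:at("wrist",(250+(x+.5)/10-.5,46+(y+.5)/10-.5),119)
for a,b in(((357,510),(390,110)),((450,520),(483,110)),((403,540),(438,88))):
    A,B=g(*a),g(*b);print(A,B,np.linalg.norm(B-A),np.arctan2(*(B-A)[::-1]),(A+B)/2)
to(529.7,227.2,160);show()
```

```text
[520.64482622 207.00970581] [528.25485154 248.85070472] 42.527422627260826 1.390883347893739 [524.44983888 227.93020526]
[530.20914649 205.15874808] [537.86483345 248.18142649] 43.69851714092368 1.3946942362281267 [534.03698997 226.67008728]
[525.11946872 203.46090243] [533.44925908 250.84313432] 48.10884852130519 1.396774660818274 [529.2843639  227.15201837]
offset units [0.862 0.298 0.743]
t 3.25 p [483.2 128.1 249.1] th 1.4647 tilt [ 1.e-04  1.e-04 -1.e+00] F [-0.7  0.3 -0.3] T [-0.08 -0.01 -0.01] w 1.0 gf 0.0 j [0.02 0.22 1.47 0.   1.45 0.13]
```

Request:
arm_command --increments '[{"offset": [0.287,0.1,0],"dr": [0,0,0],"hand": 1},{"offset": [0.287,0.1,0.1],"dr": [0,0,0],"hand": 1},{"offset": [0.288,0.098,0.2],"dr": [0,0,0],"hand": 1},{"offset": [0,0,0.2],"dr": [0,0,0.09],"hand": 1},{"offset": [0,0,0.1],"dr": [0,0,0],"hand": 1},{"offset": [0,0,0],"dr": [0,0,0],"hand": 1},{"offset": [0,0,0],"dr": [0,0,0],"hand": 1}]'

```text
time_s: 3.95
eef_pos: [529.9, 226.8, 178.3]
ee_rot: [0.0, 0.766, 0.643, 0.001]
force: [0.1, 0.0, -0.4]
grip_width: 1.006
grip_force: 0.0
```

Run:
```python
from h import *
import cv2
show();to(529.5,227.2,86)
im=np.mean([ctrl.capture("wrist").astype(float) for _ in range(3)],0);c=np.clip(im*2,0,255)
cv2.imwrite("pics/w3.png",cv2.resize(c[...,::-1].astype(np.uint8),(800,600),interpolation=cv2.INTER_CUBIC))
```

```text
t 3.95 p [529.9 226.8 178.3] th 1.3962 tilt [ 1.5e-03  3.0e-04 -1.0e+00] F [ 0.1  0.  -0.4] T [0.06 0.02 0.01] w 1.006 gf 0.0 j [ 0.2   0.44  1.36 -0.    1.35  0.38]
offset units [ 0.002 -0.005  0.769]
```

View pics/w3.png

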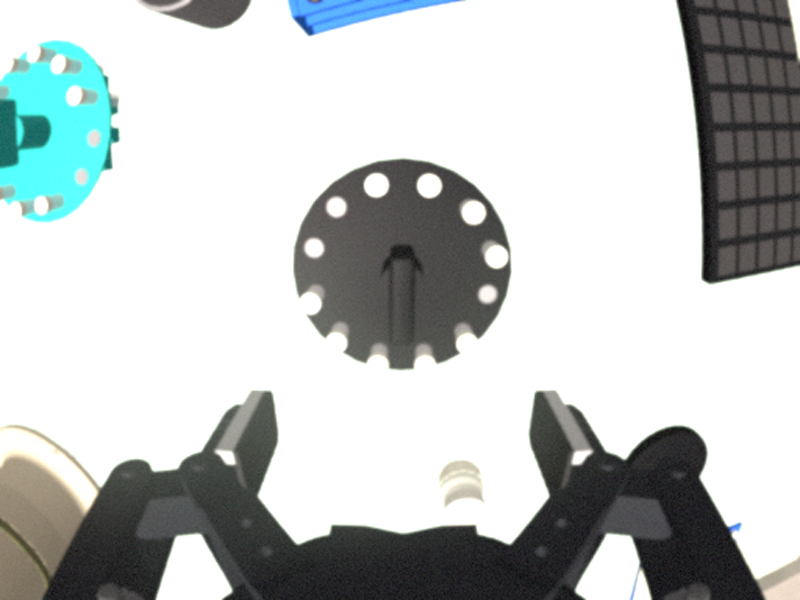

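The bar is centred between the fingers (x about 402) and lined up with them. Next I descend and grip.

Request:
arm_command --increments '[{"offset": [0,0,0.2],"dr": [0,0,0],"hand": 1},{"offset": [0,0,0.2],"dr": [0,0,0],"hand": 1},{"offset": [0,0,0.2],"dr": [0,0,0],"hand": 1},{"offset": [0,0,0.17],"dr": [0,0,0],"hand": 1},{"offset": [0,0,0],"dr": [0,0,0],"hand": 1}]'

```text
time_s: 4.6
eef_pos: [528.4, 226.8, 83.1]
ee_rot: [-0.001, 0.766, 0.643, -0.002]
force: [-0.1, -0.1, 0.8]
grip_width: 1.002
grip_force: 0.0
```

Request:
arm_command --increments '[{"offset": [0,0,0],"dr": [0,0,0],"hand": -1},{"offset": [0,0,0],"dr": [0,0,0],"hand": -1},{"offset": [0,0,0],"dr": [0,0,0],"hand": -1},{"offset": [0,0,0],"dr": [0,0,0],"hand": -1},{"offset": [0,0,0],"dr": [0,0,0],"hand": -1},{"offset": [0,0,0],"dr": [0,0,0],"hand": -1},{"offset": [0,0,0],"dr": [0,0,0],"hand": -1},{"offset": [0,0,0],"dr": [0,0,0],"hand": -1}]' --grip_force 60

```text
time_s: 5.4
eef_pos: [529.4, 227.3, 84.7]
ee_rot: [-0.0, 0.766, 0.643, -0.0]
force: [0.3, 0.1, 0.7]
grip_width: 0.004
grip_force: 0.0
```

```bash
python3 -c "
from h import *
show()"
```

```text
t 5.4 p [529.4 227.3  84.7] th 1.3962 tilt [-0.  0. -1.] F [0.3 0.1 0.7] T [-0.01 -0.03  0.04] w 0.004 gf 0.0 j [0.2  0.52 1.48 0.   1.14 0.38]
```

The fingers closed completely and gripped nothing, so I look before doing anything else.

Run:
```python
from h import *
import cv2
a=ctrl.capture("wrist");b=ctrl.capture("scene")[170:290,250:410]
o=[cv2.resize(np.clip(x[...,::-1]*2.,0,255).astype(np.uint8),(400,300),interpolation=cv2.INTER_CUBIC) for x in(a,b)]
cv2.imwrite("pics/m1.png",np.hstack(o));print(ctrl.camera_info("wrist")["t"])
```

```text
[-482.57806199  291.74464013  380.78696083]
```

View pics/m1.png

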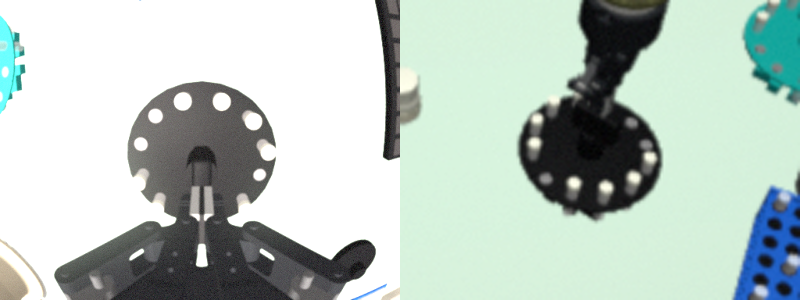

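```bash
cat >> h.py <<'E'
def proj(n,X):
    i=ctrl.camera_info(n);c=np.array(i["R"])@np.array(X,float)+np.array(i["t"]);K=np.array(i["K"])
    if n=="wrist":
        r=np.hypot(c[0],c[1]);a=np.arctan2(r,c[2]);c=np.array([c[0]/r*a,c[1]/r*a,1])
    else: c=c/c[2]
    return (K@c)[:2]
E
python3 - <<'E'
from h import *
s,p,R,th=pose();np.set_printoptions(precision=1,suppress=True)
i=ctrl.camera_info("wrist");C=-np.array(i["R"]).T@np.array(i["t"]);print("cam",C,"in tool",R.T@(C-p),"axis tool",R.T@np.array(i["R"])[2])
x=R[:,0]
for nm,X in(("tcp",p),("grasp",p+[0,0,19]),("bar+",p*[1,1,0]+26*x+[0,0,119]),("bar-",p*[1,1,0]-26*x+[0,0,119]),("deck0",p*[1,1,0]+[0,0,50]),("body",p+[0,0,73])):
    print(nm,proj("wrist",X)/512*400,(proj("scene",X)-[250,170])*2.5+[400,0])
E
```

```text
cam [544.4 309.2 266.4] in tool [  83.3    0.5 -181.8] axis tool [-0.3  0.   0.9]
tcp [200.8 174.4] [592.9 130. ]
grasp [200.7 184.5] [595.4 119.4]
bar+ [200.6 160.7] [619.4 123. ]
bar- [200.7 222.8] [576.1  98.3]
deck0 [200.9 159.9] [588.6 148.7]
body [200.5 226.4] [603.   87.2]
```

Run:
```python
from h import *
import cv2
np.set_printoptions(precision=1,suppress=True)
print(circ([at("wrist",(np.array(q)+.5)*1.28-.5,74) for q in[(183,101),(222,101),(253,121),(155,116),(264,150),(139,176),(243,199),(158,200)]],63))
im=np.mean([ctrl.capture("wrist").astype(float) for _ in range(6)],0)
sc=np.mean([ctrl.capture("scene").astype(float) for _ in range(6)],0)
f=lambda c:cv2.resize(np.clip((c[...,::-1]-5)*4,0,255).astype(np.uint8),(400,400),interpolation=cv2.INTER_CUBIC)
cv2.imwrite("pics/m2.png",np.hstack([f(im[170:310,188:328]),f(sc[190:270,285:365])]))
```

```text
(array([530. , 231.1]), array([-3.7, -2.8, -2.3, -3.6, -4.3, -4.3, -8.7, -7.7]))
```

View pics/m2.png

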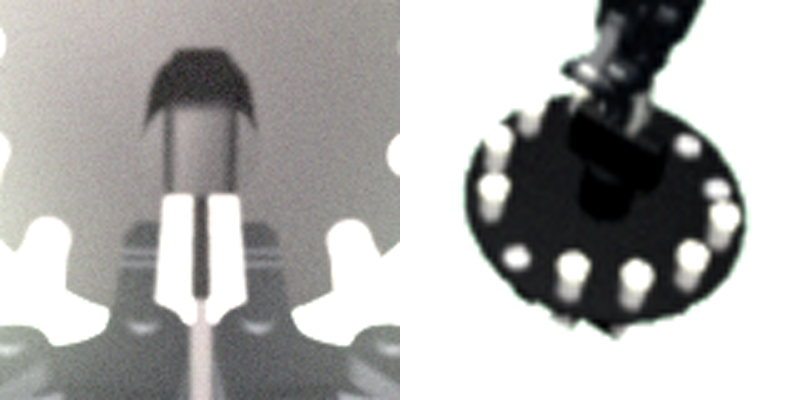

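In m2 (left), the shut pads at (200,195)-(200,320) hide the bar's top face, so they lie above the bar. In the scene half they sit just over it, so the fingers reach less far down than I took them to. I open to half, go lower in a small guarded step and grip again.

Request:
arm_command --increments '[{"offset": [0,0,0],"dr": [0,0,0],"hand": 0.1},{"offset": [0,0,0],"dr": [0,0,0],"hand": 0.1},{"offset": [0,0,0],"dr": [0,0,0],"hand": 0.1},{"offset": [0,0,0],"dr": [0,0,0],"hand": 0.1},{"offset": [0,0,0.05],"dr": [0,0,0],"hand": 0.1},{"offset": [0,0,0.05],"dr": [0,0,0],"hand": 0.1},{"offset": [0,0,0.03],"dr": [0,0,0],"hand": 0.1},{"offset": [0,0,0],"dr": [0,0,0],"hand": 0.1}]'

```text
time_s: 6.9
eef_pos: [529.0, 227.1, 68.2]
ee_rot: [-0.0, 0.766, 0.643, -0.001]
force: [0.2, 0.4, -0.3]
grip_width: 0.551
grip_force: 0.0
```

Request:
arm_command --increments '[{"offset": [0,0,0],"dr": [0,0,0],"hand": -1},{"offset": [0,0,0],"dr": [0,0,0],"hand": -1},{"offset": [0,0,0],"dr": [0,0,0],"hand": -1},{"offset": [0,0,0],"dr": [0,0,0],"hand": -1},{"offset": [0,0,0],"dr": [0,0,0],"hand": -1},{"offset": [0,0,0],"dr": [0,0,0],"hand": -1}]'

```text
time_s: 7.5
eef_pos: [529.5, 227.3, 69.5]
ee_rot: [0.0, 0.766, 0.643, 0.0]
force: [-3.1, -0.4, 4.4]
grip_width: 0.143
grip_force: 60.3
```

It gripped: 12 mm opening at 60 N. Since the pads just missed at 85, this hold is near the top of the bar, so I regrip 12 mm lower for a firmer one.

Request:
arm_command --increments '[{"offset": [0,0,0],"dr": [0,0,0],"hand": 0.0},{"offset": [0,0,0],"dr": [0,0,0],"hand": 0.0},{"offset": [0,0,0],"dr": [0,0,0],"hand": 0.0},{"offset": [0,0,0.05],"dr": [0,0,0],"hand": 0.0},{"offset": [0,0,0.05],"dr": [0,0,0],"hand": 0.0},{"offset": [0,0,0],"dr": [0,0,0],"hand": 0.0},{"offset": [0,0,0],"dr": [0,0,0],"hand": 0}]'

```text
time_s: 8.2
eef_pos: [529.3, 227.2, 56.8]
ee_rot: [-0.0, 0.766, 0.643, -0.0]
force: [-0.2, -1.1, 0.9]
grip_width: 0.501
grip_force: 0.0
```

Request:
arm_command --increments '[{"offset": [0,0,0],"dr": [0,0,0],"hand": -1},{"offset": [0,0,0],"dr": [0,0,0],"hand": -1},{"offset": [0,0,0],"dr": [0,0,0],"hand": -1},{"offset": [0,0,0],"dr": [0,0,0],"hand": -1},{"offset": [0,0,0],"dr": [0,0,0],"hand": -1},{"offset": [0,0,0],"dr": [0,0,0],"hand": -1}]'

```text
time_s: 8.8
eef_pos: [529.6, 227.3, 57.4]
ee_rot: [0.0, 0.766, 0.643, 0.0]
force: [-2.1, -0.2, 5.5]
grip_width: 0.148
grip_force: 59.9
```

```bash
python3 -c "
from h import *
show()"
```

```text
t 8.8 p [529.6 227.3  57.4] th 1.3963 tilt [ 4.e-04  1.e-04 -1.e+00] F [-2.1 -0.2  5.5] T [ 0.03  0.27 -0.03] w 0.148 gf 59.9 j [0.2  0.56 1.5  0.   1.08 0.38]
```

Request:
arm_command --increments '[{"offset": [0,0,-0.06],"dr": [0,0,0],"hand": -1},{"offset": [0,0,-0.12],"dr": [0,0,0],"hand": -1},{"offset": [0,0,-0.18],"dr": [0,0,0],"hand": -1},{"offset": [0,0,-0.2],"dr": [0,0,0],"hand": -1},{"offset": [0,0,-0.2],"dr": [0,0,0],"hand": -1},{"offset": [0,0,-0.2],"dr": [0,0,0],"hand": -1},{"offset": [0,0,-0.12],"dr": [0,0,0],"hand": -1},{"offset": [0,0,0],"dr": [0,0,0],"hand": -1}]'

```text
time_s: 9.6
eef_pos: [530.0, 227.3, 188.0]
ee_rot: [0.001, 0.766, 0.643, 0.001]
force: [-0.0, -0.4, -6.8]
grip_width: 0.154
grip_force: 58.9
```

```bash
python3 -c "
from h import *
show();to(523.3,-239.5,187.4)"
```

```text
t 9.6 p [530.  227.3 188. ] th 1.3962 tilt [ 2.4e-03  4.0e-04 -1.0e+00] F [-0.  -0.4 -6.8] T [-0.01 -0.02  0.04] w 0.154 gf 58.9 j [ 0.2   0.43  1.34 -0.    1.37  0.38]
offset units [-3.841  0.621  0.004]
```

Request:
arm_command --increments '[{"offset": [-0.1,0.016,0],"dr": [0,0,0],"hand": -1},{"offset": [-0.2,0.032,0],"dr": [0,0,0],"hand": -1},{"offset": [-0.3,0.048,0],"dr": [0,0,0],"hand": -1},{"offset": [-0.3,0.049,0],"dr": [0,0,0],"hand": -1},{"offset": [-0.3,0.049,0],"dr": [0,0,0],"hand": -1},{"offset": [-0.3,0.049,0],"dr": [0,0,0],"hand": -1},{"offset": [-0.3,0.049,0],"dr": [0,0,0],"hand": -1},{"offset": [-0.3,0.049,0],"dr": [0,0,0],"hand": -1}]'

```text
time_s: 10.4
eef_pos: [524.7, -30.0, 185.1]
ee_rot: [-0.001, 0.766, 0.643, -0.001]
force: [1.3, -0.4, -5.5]
grip_width: 0.153
grip_force: 58.8
```

Request:
arm_command --increments '[{"offset": [-0.3,0.049,0],"dr": [0,0,0],"hand": -1},{"offset": [-0.3,0.049,0],"dr": [0,0,0],"hand": -1},{"offset": [-0.3,0.049,0],"dr": [0,0,0],"hand": -1},{"offset": [-0.3,0.049,0],"dr": [0,0,0],"hand": -1},{"offset": [-0.25,0.04,0],"dr": [0,0,0],"hand": -1},{"offset": [-0.19,0.03,0],"dr": [0,0,0],"hand": -1},{"offset": [-0.1,0.015,0],"dr": [0,0,-0.12],"hand": -1},{"offset": [0,0,0],"dr": [0,0,-0.12],"hand": -1}]'

```text
time_s: 11.2
eef_pos: [521.4, -241.5, 184.6]
ee_rot: [-0.002, 0.702, 0.712, -0.001]
force: [0.7, 0.2, -6.8]
grip_width: 0.15
grip_force: 58.9
```

Request:
arm_command --increments '[{"offset": [0,0,0],"dr": [0,0,0],"hand": -1},{"offset": [0,0,0],"dr": [0,0,0],"hand": -1}]'

```text
time_s: 11.4
eef_pos: [522.2, -239.4, 185.6]
ee_rot: [-0.001, 0.703, 0.711, -0.0]
force: [0.3, 0.8, -6.1]
grip_width: 0.154
grip_force: 58.8
```

Run:
```python
from h import *
import cv2
show();to(523.3,-239.5,187.4)
im=np.mean([ctrl.capture("wrist").astype(float) for _ in range(4)],0);sc=np.mean([ctrl.capture("scene").astype(float) for _ in range(4)],0)
np.savez("pics/b.npz",im=im,sc=sc)
f=lambda c:cv2.resize(np.clip((c[...,::-1])*2.,0,255).astype(np.uint8),(400,400),interpolation=cv2.INTER_CUBIC)
cv2.imwrite("pics/m3.png",np.hstack([f(im[100:300,158:358]),f(sc[110:210,140:240])]))
```

```text
t 11.4 p [ 522.2 -239.4  185.6] th 1.5821 tilt [-0.0017  0.0012 -1.    ] F [ 0.3  0.8 -6.1] T [ 0.03 -0.01 -0.02] w 0.154 gf 58.8 j [-0.63  0.43  1.35 -0.    1.37 -0.64]
offset units [-0.001  0.009 -0.015]
```

View pics/m3.png

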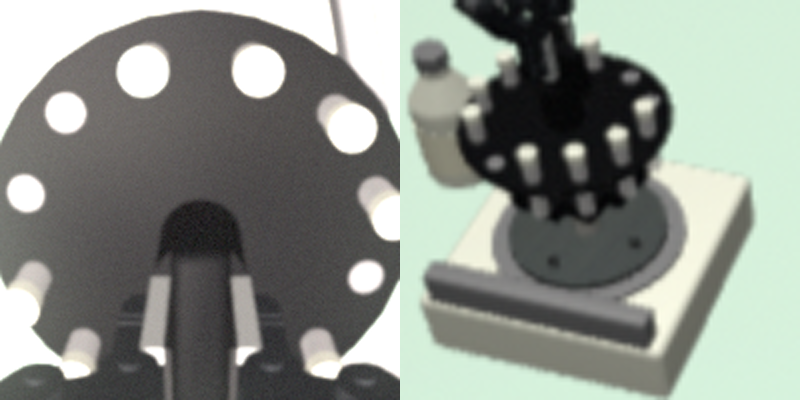

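The pads hold both sides of the bar in m3, and the scene half shows the carousel level above the spindle. I check its centre from the caps against the spindle.

Run:
```python
from h import *
np.set_printoptions(precision=1,suppress=True)
W=[(142,71),(258,70),(66,112),(352,128),(25,193)]
S=[(528,152),(575,153),(618,134),(645,105),(472,116),(510,56),(590,40)]
for z in(198,202,206):
    print(z,*circ([at("wrist",(158+(x+.5)/2-.5,100+(y+.5)/2-.5),z) for x,y in W],63))
    print(z,*circ([at("scene",(140+(x-400+.5)/4-.5,110+(y+.5)/4-.5),z) for x,y in S],63))
# loader pins in scene, dark bases/tops
C=lambda x,y,z:at("scene",(187-40+(x-400+.5)/5-.5,172-30+(y-300+.5)/5-.5),z)
P=[(541,397),(640,376),(659,444),(558,467)]
for z in(70,75,80):
    w=[C(*p,z) for p in P];c,r=circ(w,45);print(z,c,r,np.mean([(np.arctan2(*(q-c)[::-1])+.5)%(np.pi/2)-.5 for q in w]))
print("spindle base",C(601,433,70),"tip",C(592,376,105))
```

```text
198 [ 525.3 -239.7] [ 0.5 -0.2  1.2 -0.8 -1.7]
198 [ 520.4 -240.9] [-1.3  1.  -0.7 -0.3  0.7 -1.2  0.2]
202 [ 525.6 -239.5] [ 0.8 -0.   1.3 -1.3 -2.1]
202 [ 523.8 -237.6] [-1.6  0.7 -1.  -0.6  0.4 -1.7 -0.3]
206 [ 525.9 -239.3] [ 1.1  0.2  1.4 -1.7 -2.5]
206 [ 527.2 -234.2] [-1.8  0.5 -1.2 -0.9  0.1 -2.1 -0.8]
70 [ 522.9 -240.3] [-0.2 -0.2 -0.2 -0.2] 0.014604374081053417
75 [ 526.6 -236.7] [-0.5 -0.5 -0.5 -0.5] 0.014604376524133877
80 [ 530.3 -233.1] [-0.8 -0.8 -0.8 -0.8] 0.01460437905890058
spindle base [ 531.5 -232.8] tip [ 519.8 -241.3]
```

Request:
arm_command --increments '[{"offset": [-0.003,0.006,0.04],"dr": [0,0,0],"hand": -1},{"offset": [0,0,0.05],"dr": [0,0,0],"hand": -1},{"offset": [0,0,0.05],"dr": [0,0,0],"hand": -1},{"offset": [0,0,0.04],"dr": [0,0,0],"hand": -1},{"offset": [0,0,0.03],"dr": [0,0,0],"hand": -1},{"offset": [0,0,0.03],"dr": [0,0,0],"hand": -1},{"offset": [0,0,0],"dr": [0,0,0],"hand": -1}]'

```text
time_s: 12.5
eef_pos: [523.5, -239.7, 157.4]
ee_rot: [-0.0, 0.702, 0.712, -0.0]
force: [0.1, 0.4, -5.7]
grip_width: 0.149
grip_force: 58.8
```

```bash
python3 -c "
from h import *
show()"
```

```text
t 12.5 p [ 523.5 -239.7  157.4] th 1.5847 tilt [-7.e-04  5.e-04 -1.e+00] F [ 0.1  0.4 -5.7] T [-0.05  0.02  0.05] w 0.149 gf 58.8 j [-0.63  0.45  1.39  0.    1.3  -0.65]
```

Request:
arm_command --increments '[{"offset": [0,0,0.03],"dr": [0,0,0],"hand": -1},{"offset": [0,0,0.03],"dr": [0,0,0],"hand": -1},{"offset": [0,0,0.03],"dr": [0,0,0],"hand": -1},{"offset": [0,0,0.03],"dr": [0,0,0],"hand": -1},{"offset": [0,0,0.02],"dr": [0,0,0],"hand": -1},{"offset": [0,0,0],"dr": [0,0,0],"hand": -1}]'

```text
time_s: 13.1
eef_pos: [523.5, -239.8, 140.7]
ee_rot: [-0.0, 0.702, 0.712, -0.0]
force: [-0.4, -0.5, -5.4]
grip_width: 0.148
grip_force: 58.8
```

```bash
python3 -c "
from h import *
show()"
```

```text
t 13.1 p [ 523.5 -239.8  140.7] th 1.5847 tilt [-6.e-04  4.e-04 -1.e+00] F [-0.4 -0.5 -5.4] T [-0.03  0.02 -0.  ] w 0.148 gf 58.8 j [-0.63  0.47  1.41 -0.    1.26 -0.65]
```

Underside at about 83 and no contact, so it is on the spindle. Next are gentle 1 mm steps onto the pins.

Request:
arm_command --increments '[{"offset": [0,0,0.01],"dr": [0,0,0],"hand": -1},{"offset": [0,0,0.01],"dr": [0,0,0],"hand": -1},{"offset": [0,0,0.01],"dr": [0,0,0],"hand": -1},{"offset": [0,0,0],"dr": [0,0,0],"hand": -1}]'

```text
time_s: 13.5
eef_pos: [523.6, -239.8, 137.3]
ee_rot: [-0.0, 0.702, 0.712, -0.0]
force: [0.4, 0.3, -6.1]
grip_width: 0.149
grip_force: 58.8
```

Request:
arm_command --increments '[{"offset": [0,0,0.01],"dr": [0,0,0],"hand": -1},{"offset": [0,0,0.01],"dr": [0,0,0],"hand": -1},{"offset": [0,0,0],"dr": [0,0,0],"hand": -1}]'

```text
time_s: 13.8
eef_pos: [523.6, -239.8, 134.9]
ee_rot: [-0.0, 0.702, 0.712, -0.0]
force: [-0.3, -0.3, -6.3]
grip_width: 0.146
grip_force: 58.8
```

```bash
python3 -c "
from h import *
show()"
```

```text
t 13.8 p [ 523.6 -239.8  134.9] th 1.5847 tilt [-2.e-04  2.e-04 -1.e+00] F [-0.3 -0.3 -6.3] T [ 0.07 -0.07 -0.04] w 0.146 gf 58.8 j [-0.63  0.47  1.42  0.    1.25 -0.65]
```

It is 2.5 mm below the pin tops with no force, so the notches have met the pins. I continue down.

Request:
arm_command --increments '[{"offset": [0,0,0.01],"dr": [0,0,0],"hand": -1},{"offset": [0,0,0.01],"dr": [0,0,0],"hand": -1},{"offset": [0,0,0.01],"dr": [0,0,0],"hand": -1},{"offset": [0,0,0.01],"dr": [0,0,0],"hand": -1},{"offset": [0,0,0],"dr": [0,0,0],"hand": -1}]'

```text
time_s: 14.3
eef_pos: [523.5, -239.8, 130.1]
ee_rot: [-0.0, 0.702, 0.712, -0.0]
force: [-0.3, -0.1, -5.7]
grip_width: 0.146
grip_force: 58.8
```

Request:
arm_command --increments '[{"offset": [0,0,0.01],"dr": [0,0,0],"hand": -1},{"offset": [0,0,0.01],"dr": [0,0,0],"hand": -1},{"offset": [0,0,0],"dr": [0,0,0],"hand": -1}]'

```text
time_s: 14.6
eef_pos: [523.6, -239.8, 127.7]
ee_rot: [-0.0, 0.702, 0.712, -0.0]
force: [-0.6, -0.2, -5.8]
grip_width: 0.151
grip_force: 58.8
```

```bash
python3 -c "
from h import *
show()"
```

```text
t 14.6 p [ 523.6 -239.8  127.7] th 1.5847 tilt [-3.e-04  2.e-04 -1.e+00] F [-0.6 -0.2 -5.8] T [ 0.01 -0.05 -0.01] w 0.151 gf 58.8 j [-0.63  0.48  1.43 -0.    1.23 -0.65]
```

Request:
arm_command --increments '[{"offset": [0,0,0.008],"dr": [0,0,0],"hand": -1},{"offset": [0,0,0],"dr": [0,0,0],"hand": -1}]'

```text
time_s: 14.8
eef_pos: [523.7, -239.9, 127.4]
ee_rot: [0.0, 0.702, 0.712, -0.0]
force: [-2.2, 0.3, 0.1]
grip_width: 0.15
grip_force: 59.4
```

Request:
arm_command --increments '[{"offset": [0,0,0.008],"dr": [0,0,0],"hand": -1},{"offset": [0,0,0],"dr": [0,0,0],"hand": -1}]'

```text
time_s: 15.0
eef_pos: [523.8, -240.0, 127.4]
ee_rot: [0.001, 0.702, 0.712, 0.0]
force: [-5.3, 2.7, 6.3]
grip_width: 0.152
grip_force: 60.6
```

It bottoms at TCP z 127.4, exactly home height. I relieve the push, release and back off.

Request:
arm_command --increments '[{"offset": [0,0,-0.008],"dr": [0,0,0],"hand": -1},{"offset": [0,0,0],"dr": [0,0,0],"hand": 0.1},{"offset": [0,0,0],"dr": [0,0,0],"hand": 0.1},{"offset": [0,0,0],"dr": [0,0,0],"hand": 0.1},{"offset": [0,0,0],"dr": [0,0,0],"hand": 0.1}]'

```text
time_s: 15.5
eef_pos: [523.8, -239.9, 127.0]
ee_rot: [0.0, 0.702, 0.712, 0.0]
force: [-0.4, 0.3, -0.5]
grip_width: 0.548
grip_force: 0.0
```

Request:
arm_command --increments '[{"offset": [0,0,-0.05],"dr": [0,0,0],"hand": 0.1},{"offset": [0,0,-0.1],"dr": [0,0,0],"hand": 0.1},{"offset": [0,0,-0.2],"dr": [0,0,0],"hand": 0.1},{"offset": [0,0,-0.2],"dr": [0,0,0],"hand": 0.1},{"offset": [0,0,-0.2],"dr": [0,0,0],"hand": 0.1},{"offset": [0,0,-0.1],"dr": [0,0,0],"hand": 0.1},{"offset": [0,0,0],"dr": [0,0,0],"hand": 0.1},{"offset": [0,0,0],"dr": [0,0,0],"hand": 0.1}]'

```text
time_s: 16.3
eef_pos: [523.4, -239.7, 228.2]
ee_rot: [-0.001, 0.702, 0.712, -0.0]
force: [-0.3, 0.3, -0.2]
grip_width: 0.553
grip_force: 0.0
```

Run:
```python
from h import *
import cv2
show()
im=np.mean([ctrl.capture("wrist").astype(float) for _ in range(3)],0);sc=np.mean([ctrl.capture("scene").astype(float) for _ in range(3)],0)
f=lambda c:cv2.resize(np.clip((c[...,::-1])*2.,0,255).astype(np.uint8),(400,400),interpolation=cv2.INTER_CUBIC)
cv2.imwrite("pics/m4.png",np.hstack([f(im[50:250,158:358]),f(sc[110:210,140:240])]))
```

```text
t 16.3 p [ 523.4 -239.7  228.2] th 1.5847 tilt [-9.e-04  7.e-04 -1.e+00] F [-0.3  0.3 -0.2] T [0.06 0.02 0.02] w 0.553 gf 0.0 j [-0.63  0.41  1.27  0.    1.46 -0.65]
```

View pics/m4.png

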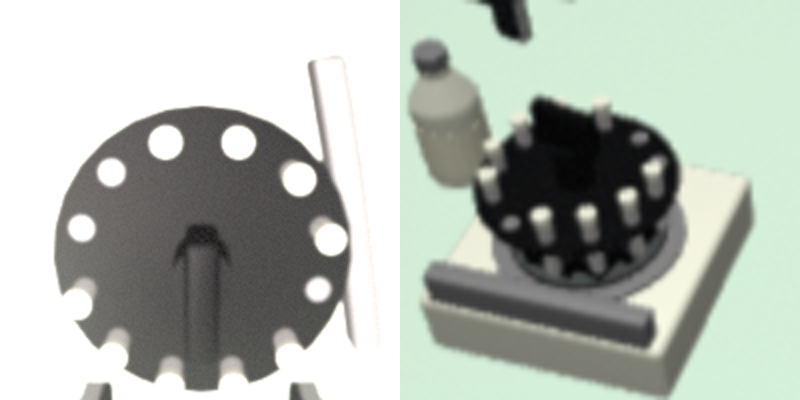

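The carousel stands level on the loader and the gripper is clear. I check the cap height quickly before handing in.

Run:
```python
from h import *
np.set_printoptions(precision=1,suppress=True)
W=[(165,142),(238,143),(111,172),(81,228),(299,180),(331,240)]
S=[(541,216),(587,217),(628,198),(653,171),(488,178),(521,123),(603,105)]
for z in(144,154):
    print(z,*circ([at("wrist",(158+(x+.5)/2-.5,50+(y+.5)/2-.5),z) for x,y in W],63))
    print(z,*circ([at("scene",(140+(x-400+.5)/4-.5,110+(y+.5)/4-.5),z) for x,y in S],63))
```

```text
144 [ 525.4 -240.6] [ 0.8  0.   0.7 -2.  -0.6 -0.8]
144 [ 527.2 -235.8] [-1.7  0.3 -1.6 -1.   0.1 -2.6 -0.9]
154 [ 525.2 -240.5] [ 1.4  0.7  0.6 -3.3 -0.6 -2.1]
154 [ 535.  -228.1] [-2.2 -0.3 -2.2 -1.8 -0.7 -3.7 -2.1]
```

The cap heights fit home (z 144) and not 10 mm higher.

```bash
python3 -c "
from rig import ctrl
print(ctrl.finish_job())"
```

```text
the job is handed in; nothing more can be done
None
```

The carousel is on the loader spindle with all four pins in its notches, bottomed at home height, released with the gripper clear; I handed the job in at about 16 s and it returned no verdict.

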